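Reset the tripped welding control box

TASK

The welding control box has tripped. With the fingertips, push the steel shutter on top of the box fully open, press the sunken reset key at the bottom of the well underneath it fully home and let it spring back up, then push the shutter fully closed again and finish clear of everything. Do not pinch the shutter's ridge, leave the raised stop button unpressed, do not lift the box or shove it about, and leave the things around it where they are.

Things in the scene. Friction and masses are not known exactly. Their poses are not given: they have to be found in the camera images.
- control_box: Red loose box, about 9 kg, 170 (x) by 300 (y) by 90 mm (z), its deck (top) 90 mm above the bench. Origin: centre of its underside; y along its length, z up. On the deck at x = 0: a well at y = -55 mm under a sliding shutter, and a raised stop button at y = +115. Two shutter rails, 5 mm wide, 7 mm high, run along y at x = -37 and +37 mm, from y = -90 to +60.
- well_mouth (a point): Centre of the well's mouth, level with the deck. The well is rectangular, 44 mm along the box's x by 56 mm along the box's y, with upright walls, 30 mm deep, and the reset key stands in the middle of its floor. Axes as the box's.
- shutter (a joint): Opening of the shutter in m: 0 closed (centred over the well), 0.070 fully open; grows along the box's +y, towards the stop button; the well is clear from 0.060. A steel plate 66 (x) by 62 (y) by 4 mm, its upper face 5 mm above the deck. Slides stiffly (about 2 N), stays where left; starts closed or ajar by up to 0.012.
- ridge_top (a point): Centre of the top of the upright ridge on the middle of the shutter; moves with it. The ridge is 40 mm along the box's x, 12 mm thick along its y, 16 mm high above the plate, so this point is 21 mm above the deck and, closed, right over the well's centre. Push its -y face to open, its +y face to close.
- ridge_a: The half of the ridge on the box's -y side (40 x 6 x 16 mm), with the face pushed to open. Origin: centre of its underside, on the plate; axes as the box's.
- ridge_b: The other half of the ridge, on the box's +y side (40 x 6 x 16 mm), with the face pushed to close. Origin: centre of its underside, on the plate; axes as the box's.
- key_top (a point): Centre of the top of the reset key, a round black key 26 mm across at the bottom of the well. Its top is 18 mm below the deck when up, 24 mm when pressed home. Moves with the key.
- reset_key (a joint): How far the reset key is pressed, in m: 0 up, 0.006 fully home. A spring returns it; it starts to move at about 2 N and is home at about 4.5 N.
- stop_button (a joint): How far the stop button is pressed, in m: 0 up, 0.006 down (about 5 N). It is a raised round black button 32 mm across, its top 22 mm above the deck, on a grey round base 48 mm across and 12 mm high centred at the box's y = +115 mm; to be left unpressed.
- tin: Bystander: a closed orange tin, 72 mm across and 85 mm high, standing on the bench beside the box's +y end. Origin: centre of its underside.
- hammer: Bystander: a hammer lying on the bench beyond the box (its +x side). Origin under its middle; its length lies along its own x.
- angle_iron: Bystander: a piece of steel angle, 40 x 120 x 40 mm, standing on one leg on the bench beside the box's -y end. Origin: centre of its underside.

How it is judged:
On the way, in this order (a step that is already met when the one before it is completed fails the run):
1. the shutter is pushed open, off the well (value of joint shutter above 0.06 m and value of joint reset_key below 0.002 m), for 0.1 s.
2. the reset key is pressed home by the fingers in the well (value of joint reset_key above 0.0048 m and contact force between the fingers and reset_key above 1 N), for 0.1 s.
3. the reset key has sprung back up (value of joint reset_key below 0.0015 m), for 0.1 s.
4. the shutter is closed again (value of joint shutter below 0.006 m), for 0.1 s.
At the end, for the whole second after the job is handed in: The shutter is within 6 mm of fully closed, the reset key is back up (within 1.5 mm), the stop button is up, and the box stands level and at rest within 20 mm of where it began (value of joint shutter below 0.006 m and value of joint reset_key below 0.0015 m and value of joint stop_button below 0.0025 m and distance of control_box from where it was at the start of the episode below 0.02 m and angle between control_box's own z axis and vertical below 0.05 rad and linear speed of control_box below 0.01 m/s); the robot touches nothing.
It fails at once if the ridge is pinched between the fingers (contact force between the fingers and ridge_a above 1.5 N and contact force between the fingers and ridge_b above 1.5 N).
It fails at once if the stop button is pressed (more than 2.5 mm) (value of joint stop_button above 0.0025 m).
It fails at once if the box is shoved more than 20 mm, lifted more than 8 mm or tipped (distance of control_box from where it was at the start of the episode above 0.02 m or height (world z) of control_box above 0.008 m or angle between control_box's own z axis and vertical above 0.05 rad).
It fails at once if a bystander is moved more than 20 mm (distance of any of tin, hammer, angle_iron from where it was at the start of the episode above 0.02 m).
It also fails if it takes over 54 s, if anything falls off the work surface, if the arm or the gripper's body presses on something with over 40 N, if the wrist force passes 120 N, or if a joint passes its speed limit or range.

ROBOT

A 6-joint arm with a two-finger parallel gripper is mounted at the origin on the work surface. World frame = base frame: x ahead of the robot, y to its left, z up, the work surface at z = 0. Lengths are in m, angles in rad, forces in N, time in s.
With the tool pointing down it reaches from about 0.325 to 0.85 m from the base axis. Payload 4.4 kg.
Tool frame: the origin (TCP) lies midway between the tips of the shut fingers; the grasp point (between the pads) lies 19 mm behind it; x points along the fingers, y is the direction in which the jaws open and shut, and the axes are right-handed (so a half turn about x gives the same grasp; the last joint's range is limited). The gripper opens to 94 mm and grips with 3 to 60 N. Pads are 16 mm wide; open, the fingers measure 119 mm over their backs; the gripper's body (75 mm by 177 mm) begins 78 mm behind the grasp point.
Start: joints at [-1.401, 0.207, 1.542, -0, 1.393, -0.15], TCP at [0.181, -0.546, 0.179] pointing down, gripper open.
Joint ranges: [-2.73, 2.73], [-0.86, 2.22], [0.23, 2.46], [-1.11, 4.25], [0.08, 2.63], [-2.82, 2.82]. Speed limits (rad/s): [2.79, 2.79, 3.14, 3.14, 3.14, 3.14].

INTERFACE

Orientations are given as [roll, pitch, yaw] about the fixed x, y, z axes, in that order (R = Rz(yaw) Ry(pitch) Rx(roll)).
In Python, from plant import read_state, optics, close_job gives the robot as it stands. The module is installed in compiled form; this text tells all that it offers.
- The arm moves only by the tool drive_tool, never from a script. Its argument "commands" is a list of rows, each an object of numbers: "rx", "ry", "rz": the turn, a rotation vector about the tool's x, y, z in degrees; "x", "y", "z": the shift along the tool's x, y, z in cm; "gripper": the gripper command: -1 is fully open, 1 is shut, values between are in proportion. A call has 1 to 20 rows; each row shifts and turns the pose as measured when the row begins, along the tool's axes as they then stand; what a row does not reach is not made up. A row lasts 1/10 s, in which the tool goes at most 50 mm and 8.59 degrees, less where a joint would pass 70% of its speed; a pose out of reach is approached as far as the arm can. A call with a gripper value outside its range is refused whole. The fingers move at their own pace and stop on an object; "force" is the grip in N (left out, the last holds). Time passes only in rows, so rows that do not move let the fingers close. It gives the time, the measured TCP pose, the force and the opening at its end, in the units of the state.
- read_state(): the state, without advancing time (a new reading comes with each control period).
- optics.camera(name): name is "side" or "top"; returns a dict with "img" (400x640x3 uint8, red, green, blue), "fx", "fy", "cx", "cy" (pixels), "k1" (the pictures are not rectified: a ray, as slopes to the right and down, at radius r is drawn at 1 + k1 r^2 times it, then the intrinsics apply), "xyz" and "orientation" of the camera in the world. Camera axes: x right, y down, z forward; pixel columns grow to the right and rows downward; lengths in m; the calibration is good to about 2 mm. A picture is of the moment at which its call begins. There is no depth.
- close_job(): hands the job in, once; it reports no verdict.
The state is a dict: "time": time; "q": joint angles; "qvel": joint speeds; "joint_efforts": joint torques, N m; "tool_pos": TCP position; "eef_rot": TCP orientation; "ft_force": force on the tool from outside, world axes, zero at the start; "moment": the same for the moment, N m; "width": finger opening in m.
Only numpy, scipy, OpenCV 4.12 (cv2) and the standard library are available. Lean on these libraries where they do the work, as an engineer would, in place of code of your own. Each camera call takes 0.05 s, during which the arm holds its last target. There are 200 camera calls.

## Working session

There is one attempt and no reset: what is moved stays moved. The work goes in short steps, Python scripts to look and compute and a tool call to move; the robot and the scene stay as the last step left them, time stands still between calls to the robot, and variables do not carry over. Pictures are saved under pics/ and viewed, about 8 in all and at most 12, crops included, and the job is handed in when it is done.

Besides the shell and the picture viewer there is one more tool, called after "Call:" as name([rows], argument=value, ...), one row to a line, values as JSON. drive_tool: Moves the arm, as the interface text tells. Its arguments: {"type":"object","properties":{"commands":{"type":"array"},"force":{"type":"number"}},"required":["commands"]}

```bash
mkdir -p pics; python3 - <<'E'
from plant import read_state, optics
import cv2
print(read_state())
for n in("side","top"):
    c=optics.camera(n); cv2.imwrite(f"pics/{n}0.png",c["img"][:,:,::-1]); print({k:v for k,v in c.items() if k!="img"})
E
```

```text
{'time': 0.0, 'q': array([-1.40149575e+00,  2.07389790e-01,  1.54295579e+00, -5.09082292e-05,
        1.39344933e+00, -1.50469282e-01]), 'qvel': array([-7.84232394e-04,  3.21518645e-05, -5.29993243e-04,  1.53248846e-03,
        2.77678091e-04,  1.49472379e-03]), 'joint_efforts': array([-7.21590459e-04, -3.70881021e+01, -2.81418496e+01,  6.96587702e-02,
        3.60829197e-02, -1.75625537e-04]), 'tool_pos': array([ 0.18059275, -0.54500344,  0.17790713]), 'eef_rot': array([-1.69852476,  1.5685935 ,  1.76284678]), 'ft_force': array([-0.45882407,  0.33562141, -0.63926737]), 'moment': array([0.00149036, 0.00288845, 0.01248233]), 'width': 0.09377425803574477}
{'fx': 424.683018713304, 'fy': 424.683018713304, 'cx': 323.6127353894234, 'cy': 200.03492025414792, 'k1': -0.03606376742102261, 'xyz': array([ 0.47905641, -0.528017  ,  0.71630067]), 'orientation': array([-2.37106419,  0.01802634, -0.2560677 ])}
{'fx': 504.14120258286925, 'fy': 504.14120258286925, 'cx': 321.10564133963544, 'cy': 193.31255418472807, 'k1': -0.14612903191455226, 'xyz': array([0.39099459, 0.04167655, 1.13599661]), 'orientation': array([-2.92848263e+00, -7.14651941e-04, -1.53510096e+00])}
```

View pics/side0.png

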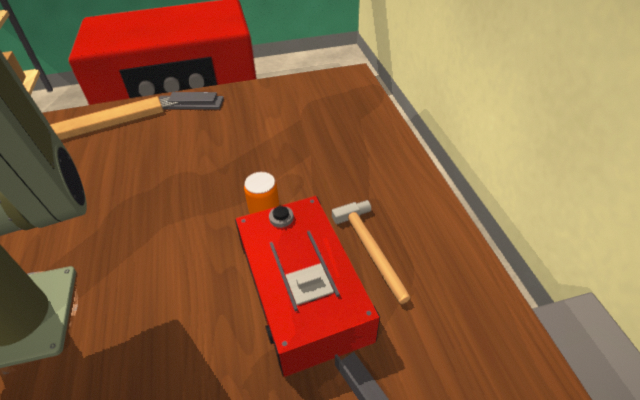

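View pics/top0.png

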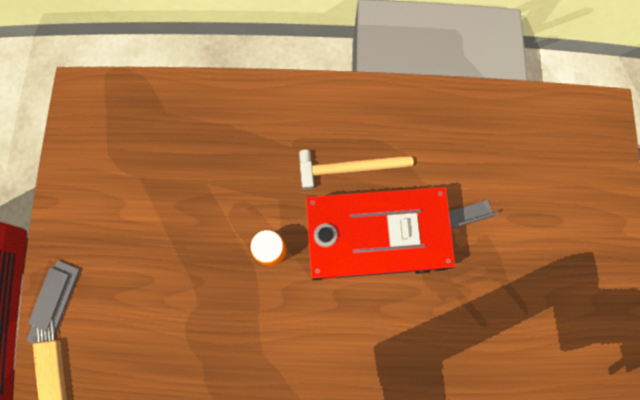

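The side view shows the box with its button at (281,214) and shutter at (308,283). The top view shows the button at (325,234) and shutter at (404,230). The tin, hammer and angle iron stand clear of the deck. Next I measure the box pose.

```bash
cat > h.py <<'E'
import numpy as np, cv2
from scipy.spatial.transform import Rotation as R
from plant import optics, read_state
def rays(c,px):
    K=np.array([[c["fx"],0,c["cx"]],[0,c["fy"],c["cy"]],[0,0,1]])
    n=cv2.undistortPoints(np.float64(px).reshape(-1,1,2),K,np.array([c["k1"],0,0,0,0.]))[:,0]
    return np.c_[n,np.ones(len(n))]@R.from_euler("xyz",c["orientation"]).as_matrix().T
def plane(c,px,z):
    d=rays(c,px); return c["xyz"]+d*((z-c["xyz"][2])/d[:,2])[:,None]
def blob(m,near=None):
    n,l,s,ce=cv2.connectedComponentsWithStats(m.astype(np.uint8),connectivity=4)
    if near is None: i=1+np.argmax(s[1:,4])
    else:
        ok=[k for k in range(1,n) if s[k,4]>25]; i=min(ok,key=lambda k:np.hypot(*(ce[k]-near)))
    return l==i,ce[i],s[i,4]
def cont(m): return max(cv2.findContours(m.astype(np.uint8),cv2.RETR_EXTERNAL,cv2.CHAIN_APPROX_NONE)[0],key=cv2.contourArea)[:,0]
def rect(c,m,z):
    p=plane(c,cont(m),z)[:,:2]; return cv2.minAreaRect(np.float32(p*1000))
E
python3 - <<'E'
from h import *
for n,sh,bt,bx in(("top",(404,230),(325,234),(370,260)),("side",(308,283),(281,214),(290,250))):
    c=optics.camera(n); im=c["img"].astype(int); hsv=cv2.cvtColor(c["img"],cv2.COLOR_RGB2HSV)
    r,g,b=im[...,0],im[...,1],im[...,2]
    red,ce,a=blob((r>110)&(g<60)&(b<60),bx); print(n,"red",ce,a,rect(c,red,.09))
    m,ce,a=blob((hsv[...,1]<60)&(hsv[...,2]>150),sh); print("plate",ce,a,rect(c,m,.095),plane(c,[ce],.095))
    hull=cv2.fillConvexPoly(np.zeros(m.shape,np.uint8),cv2.convexHull(cont(m)),1)
    m,ce,a=blob((hsv[...,2]<70)&(hsv[...,1]<130),bt); print("btn",ce,a,rect(c,m,.112),plane(c,[ce],.112))
    u,v=sh; crop=c["img"][v-90:v+90,u-110:u+110,::-1]; cv2.imwrite(f"pics/{n}1.png",cv2.resize(crop,None,fx=3.5,fy=3.3,interpolation=cv2.INTER_CUBIC)[:600,:800])
E
```

```text
top red [379.32905849 232.55009905] 9591 ((539.759033203125, -76.55232238769531), (176.78353881835938, 305.3825378417969), 5.891706466674805)
plate [403.26889849 229.46760259] 926 ((545.5394897460938, -125.46914672851562), (69.57476806640625, 61.10139846801758), 6.291836261749268) [[ 0.54502703 -0.12542022  0.095     ]]
btn [325.46938776 233.96598639] 147 ((527.7614135742188, 36.831546783447266), (24.718502044677734, 26.599489212036133), 2.0362963676452637) [[0.52780296 0.03690246 0.112     ]]
side red [306.11042121 279.23191811] 11918 ((541.34130859375, -94.29437255859375), (174.8510284423828, 338.2029113769531), 6.146771430969238)
plate [308.25492341 283.32932166] 914 ((546.300048828125, -127.049072265625), (65.60264587402344, 60.6831169128418), 6.15152645111084) [[ 0.54514171 -0.12728583  0.095     ]]
btn [280.79775281 213.25280899] 178 ((528.9195556640625, 30.77822494506836), (33.280677795410156, 32.04579544067383), 56.54642868041992) [[0.52848831 0.03023246 0.112     ]]
```

View pics/top1.png

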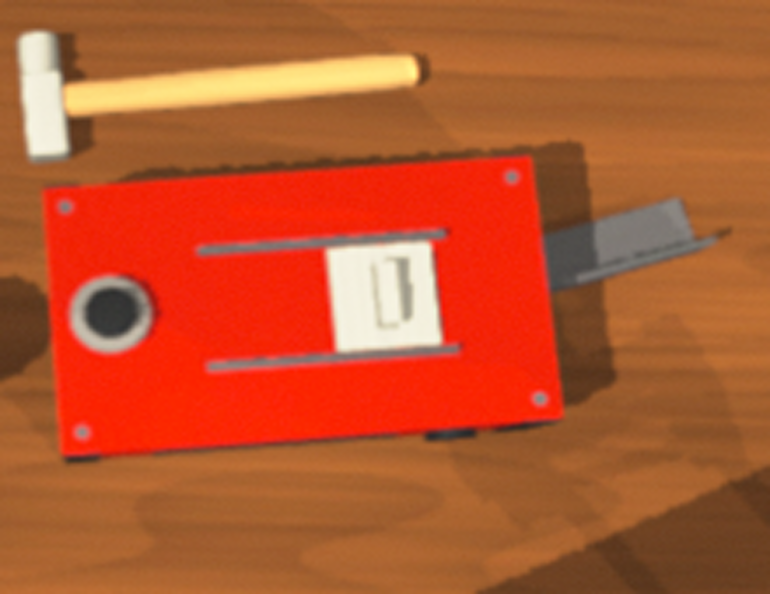

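The crop shows the deck, with the ridge near the plate's centre and the plate slightly ajar. The plate and button views agree on a box yaw of about 6.1° and put the well at about (0.5457, -0.1315). Next I work out the moves.

```bash
cat >> h.py <<'E'
YAW=np.radians(6.1); WELL=np.array([.5457,-.1315]); EX=np.array([np.cos(YAW),np.sin(YAW)]); EY=np.array([-EX[1],EX[0]])
def go(bx,by,z):
    "tool-axis shift (cm) and turn (deg) to box-frame offsets from the well (m), tool down, jaw along box y"
    s=read_state(); T=R.from_euler("xyz",s["eef_rot"]).as_matrix()
    best=min((np.c_[[0,0,-1],np.r_[k*EY,0],np.cross([0,0,-1],np.r_[k*EY,0])] for k in(1,-1)),key=lambda G:R.from_matrix(T.T@G).magnitude())
    d=np.r_[WELL+bx*EX+by*EY,z]-s["tool_pos"]
    o=s["tool_pos"][:2]-WELL
    print("t %.2f box x,y (mm) %.1f %.1f z %.1f F"%(s["time"],o@EX*1e3,o@EY*1e3,s["tool_pos"][2]*1e3),s["ft_force"].round(1),"w",round(s["width"],4))
    print(" shift now-axes cm",(T.T@d*100).round(2)," goal-axes cm",(best.T@d*100).round(2),"turn",np.degrees(R.from_matrix(T.T@best).as_rotvec()).round(2),"tooly",T[:,1].round(3),"q6",s["q"][5].round(2))
E
python3 -c "
from h import *
go(0,-.045,.18)"
```

```text
t 0.20 box x,y (mm) -406.9 -372.7 z 178.3 F [ 0.5 -0.4  0.2] w 0.0938
 shift now-axes cm [ -0.12 -23.41 -46.71]  goal-axes cm [ -0.17 -32.77 -40.69] turn [12.22 -0.    0.08] tooly [ 0.314 -0.949 -0.001] q6 -0.15
```

Call:
drive_tool([
  {"rx":6.1,"gripper":1},
  {"rx":6.1,"gripper":1},
  {"y":-2.7,"z":-3.4,"gripper":1},
  {"y":-2.7,"z":-3.4,"gripper":1},
  {"y":-2.7,"z":-3.4,"gripper":1},
  {"y":-2.7,"z":-3.4,"gripper":1},
  {"y":-2.7,"z":-3.4,"gripper":1},
  {"y":-2.7,"z":-3.4,"gripper":1},
  {"y":-2.7,"z":-3.4,"gripper":1},
  {"y":-2.7,"z":-3.4,"gripper":1},
  {"y":-2.7,"z":-3.4,"gripper":1},
  {"y":-2.7,"z":-3.4,"gripper":1},
  {"gripper":1},
], force=20)

```text
$.commands[0]: bad value
```

```bash
python3 -c "
from h import *
go(0,-.045,.14)"
```

```text
t 0.20 box x,y (mm) -406.9 -372.7 z 178.3 F [ 0.5 -0.4  0.2] w 0.0938
 shift now-axes cm [  3.88 -23.41 -46.71]  goal-axes cm [  3.83 -32.77 -40.69] turn [12.22 -0.    0.08] tooly [ 0.314 -0.949 -0.001] q6 -0.15
```

Call:
drive_tool([
  {"rx":6.1,"ry":0,"rz":0,"x":0,"y":0,"z":0,"gripper":1},
], force=20)

```text
time: 0.3
tool_pos: [0.1806, -0.5451, 0.178]
eef_rot: [-1.6, 1.569, 1.752]
ft_force: [-0.1, -0.2, 0.4]
width: 0.0889
```

Call:
drive_tool([
  {"rx":6.1,"ry":0,"rz":0,"x":0,"y":0,"z":0,"gripper":1},
  {"rx":0,"ry":0,"rz":0,"x":0,"y":-2.7,"z":-3.4,"gripper":1},
  {"rx":0,"ry":0,"rz":0,"x":0,"y":-2.7,"z":-3.4,"gripper":1},
  {"rx":0,"ry":0,"rz":0,"x":0,"y":-2.7,"z":-3.4,"gripper":1},
  {"rx":0,"ry":0,"rz":0,"x":0,"y":-2.7,"z":-3.4,"gripper":1},
  {"rx":0,"ry":0,"rz":0,"x":0,"y":-2.7,"z":-3.4,"gripper":1},
  {"rx":0,"ry":0,"rz":0,"x":0,"y":-2.7,"z":-3.4,"gripper":1},
  {"rx":0,"ry":0,"rz":0,"x":0,"y":-2.7,"z":-3.4,"gripper":1},
  {"rx":0,"ry":0,"rz":0,"x":0,"y":-2.7,"z":-3.4,"gripper":1},
  {"rx":0,"ry":0,"rz":0,"x":0,"y":-2.7,"z":-3.4,"gripper":1},
  {"rx":0,"ry":0,"rz":0,"x":0,"y":-2.7,"z":-3.4,"gripper":1},
  {"rx":0,"ry":0,"rz":0,"x":0,"y":0,"z":0,"gripper":1},
])

```text
time: 1.5
tool_pos: [0.5029, -0.2327, 0.1758]
eef_rot: [-1.525, 1.567, 1.708]
ft_force: [0.2, -1.2, -0.1]
width: 0.0001
```

```bash
python3 -c "
from h import *
go(0,-.045,.14)"
```

```text
t 1.50 box x,y (mm) -53.4 -96.1 z 175.8 F [ 0.2 -1.2 -0.1] w 0.0001
 shift now-axes cm [ 3.6  -5.18 -5.26]  goal-axes cm [ 3.58 -5.11 -5.34] turn [-0.87  0.01  0.22] tooly [ 0.091 -0.996 -0.004] q6 0.89
```

Call:
drive_tool([
  {"rx":-0.9,"ry":0,"rz":0.2,"x":0,"y":-2.6,"z":-2.7,"gripper":1},
  {"rx":0,"ry":0,"rz":0,"x":1.0,"y":-2.5,"z":-2.6,"gripper":1},
  {"rx":0,"ry":0,"rz":0,"x":2.5,"y":0,"z":0,"gripper":1},
  {"rx":0,"ry":0,"rz":0,"x":0,"y":0,"z":0,"gripper":1},
])

```text
time: 1.9
tool_pos: [0.5516, -0.1759, 0.1399]
eef_rot: [0.928, 1.569, -2.105]
ft_force: [-0.8, 0.4, 0.1]
width: 0.0003
```

```bash
python3 - <<'E'
from h import *
go(0,-.035,.101)
P=[]
for n in("top","side"):
    c=optics.camera(n); u,v=((390,230),(300,270))[n=="side"]
    P.append(cv2.resize(c["img"][v-75:v+75,u-65:u+65,::-1],None,fx=3,fy=3,interpolation=cv2.INTER_CUBIC))
cv2.imwrite("pics/c2.png",np.hstack(P))
E
```

```text
t 1.90 box x,y (mm) 1.1 -44.8 z 139.9 F [-0.8  0.4  0.1] w 0.0003
 shift now-axes cm [ 3.88 -0.98  0.11]  goal-axes cm [ 3.89 -0.98  0.11] turn [ 0.13  0.07 -0.1 ] tooly [ 0.108 -0.994  0.002] q6 1.01
```

View pics/c2.png

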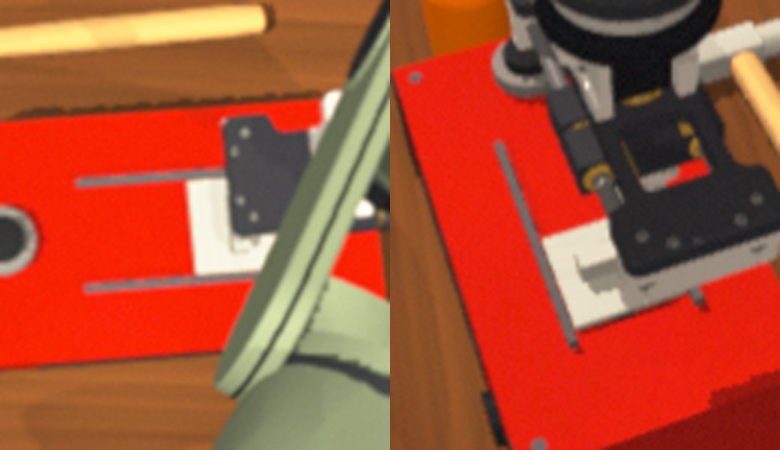

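The picture shows the gripper behind the ridge (ridge at about (240,240) in the top crop), with its tips hidden. I'll lower them and feel for contact.

Call:
drive_tool([
  {"rx":0,"ry":0,"rz":0,"x":2.0,"y":0,"z":0,"gripper":1},
  {"rx":0,"ry":0,"rz":0,"x":1.8,"y":0,"z":0.1,"gripper":1},
  {"rx":0,"ry":0,"rz":0,"x":0,"y":0,"z":0,"gripper":1},
  {"rx":0,"ry":0,"rz":0,"x":0,"y":-1.0,"z":0,"gripper":1},
  {"rx":0,"ry":0,"rz":0,"x":0,"y":-1.0,"z":0,"gripper":1},
  {"rx":0,"ry":0,"rz":0,"x":0,"y":-0.8,"z":0,"gripper":1},
])

```text
time: 2.6
tool_pos: [0.5538, -0.1567, 0.1145]
eef_rot: [2.47, 1.548, -0.573]
ft_force: [-0.7, 0.8, -0.5]
width: 0.0004
```

```bash
python3 -c "
from h import *
go(0,.04,.101)"
```

```text
t 2.60 box x,y (mm) 5.4 -25.9 z 114.5 F [-0.7  0.8 -0.5] w 0.0004
 shift now-axes cm [ 1.25 -6.6   0.61]  goal-axes cm [ 1.35 -6.59  0.54] turn [-0.46 -1.   -0.8 ] tooly [ 0.098 -0.995  0.014] q6 1.05
```

Call:
drive_tool([
  {"rx":-0.5,"ry":-1.0,"rz":-0.8,"x":0,"y":0,"z":0.5,"gripper":1},
  {"rx":0,"ry":0,"rz":0,"x":0.5,"y":0,"z":0,"gripper":1},
])

```text
time: 2.8
tool_pos: [0.5499, -0.1559, 0.1119]
eef_rot: [2.712, 1.568, -0.319]
ft_force: [-1.9, -0.6, 0.2]
width: 0.0006
```

```bash
python3 -c "
from h import *
go(0,.04,.101); s=read_state(); print(s['q'],s['qvel'],s['joint_efforts'])"
```

```text
t 2.80 box x,y (mm) 1.6 -24.7 z 111.9 F [-1.9 -0.6  0.2] w 0.0006
 shift now-axes cm [ 1.08 -6.47  0.13]  goal-axes cm [ 1.09 -6.47  0.16] turn [ 0.23 -0.15 -0.07] tooly [ 0.11  -0.994  0.001] q6 1.03
[-4.27852003e-01  2.60122487e-01  1.62117024e+00  3.18903619e-04
  1.25751710e+00  1.03228073e+00] [ 0.01930959  0.04415074  0.06082295  0.0087791  -0.10601746  0.00426546] [  0.1225911  -37.7775228  -26.26704097   0.05495852   0.19690127
  -0.05524906]
```

Call:
drive_tool([
  {"rx":0,"ry":0,"rz":0,"x":0.8,"y":0,"z":0.1,"gripper":1},
  {"rx":0,"ry":0,"rz":0,"x":0,"y":0,"z":0,"gripper":1},
])

```text
time: 3.0
tool_pos: [0.5485, -0.1559, 0.1028]
eef_rot: [2.689, 1.569, -0.342]
ft_force: [0.0, 0.2, 0.5]
width: 0.0003
```

```bash
python3 -c "
from h import *
go(0,.04,.101); s=read_state(); print(s['q'],s['qvel'])"
```

```text
t 3.00 box x,y (mm) 0.2 -24.6 z 102.8 F [0.  0.2 0.5] w 0.0003
 shift now-axes cm [ 0.17 -6.46 -0.01]  goal-axes cm [ 0.18 -6.46  0.02] turn [ 0.25 -0.1  -0.05] tooly [ 0.111 -0.994  0.001] q6 1.03
[-4.28771704e-01  2.68214776e-01  1.63149246e+00  1.71986712e-04
  1.24000968e+00  1.03122255e+00] [ 0.00037397 -0.00746291 -0.01656497  0.00051475 -0.00063356  0.00130958]
```

Call:
drive_tool([
  {"rx":0,"ry":0,"rz":0,"x":0,"y":-0.5,"z":0,"gripper":1},
  {"rx":0,"ry":0,"rz":0,"x":0,"y":-0.5,"z":0,"gripper":1},
])

```text
time: 3.2
tool_pos: [0.547, -0.1461, 0.1019]
eef_rot: [2.671, 1.57, -0.361]
ft_force: [0.6, 0.7, 0.3]
width: 0.0005
```

Call:
drive_tool([
  {"rx":0,"ry":0,"rz":0,"x":0,"y":-0.5,"z":0,"gripper":1},
  {"rx":0,"ry":0,"rz":0,"x":0,"y":-0.5,"z":0,"gripper":1},
])

```text
time: 3.4
tool_pos: [0.5457, -0.1352, 0.1018]
eef_rot: [-3.116, 1.57, 0.135]
ft_force: [-0.3, 0.2, 0.0]
width: 0.0001
```

```bash
python3 - <<'E'
from h import *
go(0,.04,.101)
P=[]
for n in("top","side"):
    c=optics.camera(n); u,v=((390,230),(300,270))[n=="side"]
    P.append(cv2.resize(c["img"][v-75:v+75,u-65:u+65,::-1],None,fx=3,fy=3,interpolation=cv2.INTER_CUBIC))
cv2.imwrite("pics/c3.png",np.hstack(P))
E
```

```text
t 3.40 box x,y (mm) -0.4 -3.6 z 101.8 F [-0.3  0.2  0. ] w 0.0001
 shift now-axes cm [ 0.08 -4.36 -0.05]  goal-axes cm [ 0.08 -4.36 -0.04] turn [ 0.16 -0.02  0.  ] tooly [ 0.109 -0.994 -0.   ] q6 1.06
```

View pics/c3.png

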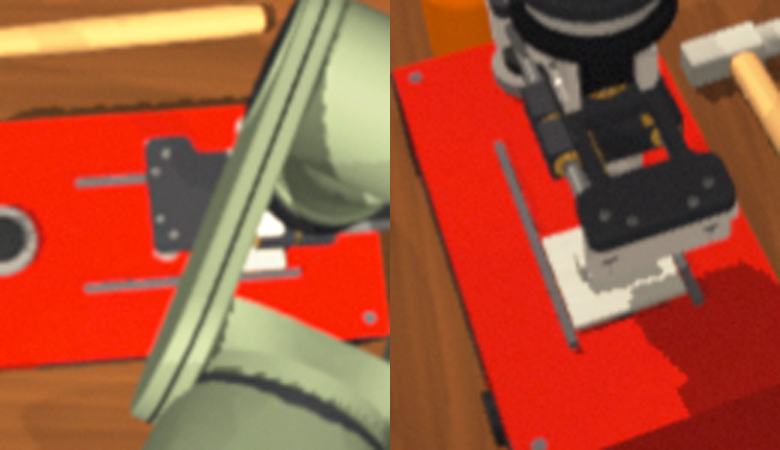

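The plate's corner at (545,240) in the side crop hasn't moved, and the force is near zero. I'll check where the tips really are by projecting the TCP and ridge into the side view.

```bash
cat >> h.py <<'E'
def proj(c,P):
    M=R.from_euler("xyz",c["orientation"]).as_matrix(); K=np.array([[c["fx"],0,c["cx"]],[0,c["fy"],c["cy"]],[0,0,1]])
    Q=(np.atleast_2d(P)-c["xyz"])@M
    return cv2.projectPoints(Q,np.zeros(3),np.zeros(3),K,np.array([c["k1"],0,0,0,0.]))[0][:,0]
E
python3 - <<'E'
from h import *
s=read_state(); c=optics.camera("side"); u0,v0=265,225;k=8
a=cv2.resize(c["img"][v0:v0+75,u0:u0+90,::-1],None,fx=k,fy=k,interpolation=cv2.INTER_CUBIC)
def pt(P,col):
    for p in proj(c,P): cv2.circle(a,tuple(int(x) for x in ((p-[u0,v0]+.5)*k)),4,col,-1)
pt([s["tool_pos"],s["tool_pos"]+[0,0,.019]],(0,255,0))
W=lambda x,y,z:np.r_[WELL+x*EX+y*EY,z]
pt([W(x,y+.005,.111) for x in(-.02,.02) for y in(-.006,.006)],(255,0,0))
pt([W(x,y+.005,.095) for x in(-.033,.033) for y in(-.031,.031)],(255,0,255))
cv2.imwrite("pics/c4.png",a)
E
```

```text
(no output)
```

View pics/c4.png

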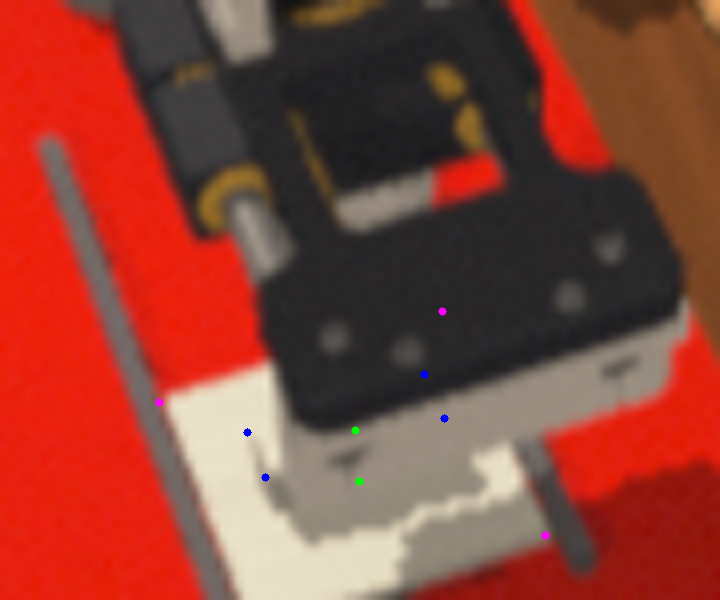

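The projections fit the plate at about 5 mm open, and the green TCP point at (360,480) is right against the ridge's -y face. The tips must be slimmer than 25 mm, so I keep pushing gently and watch the force.

Call:
drive_tool([
  {"rx":0,"ry":0,"rz":0,"x":0,"y":-0.5,"z":0,"gripper":1},
  {"rx":0,"ry":0,"rz":0,"x":0,"y":-0.5,"z":0,"gripper":1},
])

```text
time: 3.75
tool_pos: [0.545, -0.1253, 0.1022]
eef_rot: [2.549, 1.569, -0.483]
ft_force: [0.0, 0.6, 0.1]
width: 0.0004
```

Call:
drive_tool([
  {"rx":0,"ry":0,"rz":0,"x":0,"y":-0.5,"z":0,"gripper":1},
  {"rx":0,"ry":0,"rz":0,"x":0,"y":-0.5,"z":0,"gripper":1},
])

```text
time: 3.95
tool_pos: [0.5439, -0.1146, 0.1023]
eef_rot: [2.622, 1.569, -0.41]
ft_force: [0.9, 0.4, -0.2]
width: 0.0007
```

```bash
python3 - <<'E'
from h import *
go(0,.055,.101)
s=read_state(); c=optics.camera("side"); u0,v0=265,225;k=8
a=cv2.resize(c["img"][v0:v0+75,u0:u0+90,::-1],None,fx=k,fy=k,interpolation=cv2.INTER_CUBIC)
p=proj(c,[s["tool_pos"]])[0]; cv2.circle(a,tuple(int(x) for x in ((p-[u0,v0]+.5)*k)),4,(0,255,0),-1)
cv2.imwrite("pics/c5.png",a)
E
```

```text
t 3.95 box x,y (mm) -0.0 17.0 z 102.3 F [ 0.9  0.4 -0.2] w 0.0007
 shift now-axes cm [ 0.13 -3.8  -0.01]  goal-axes cm [ 0.13 -3.8  -0.  ] turn [ 0.15 -0.08 -0.04] tooly [ 0.109 -0.994  0.001] q6 1.1
```

View pics/c5.png

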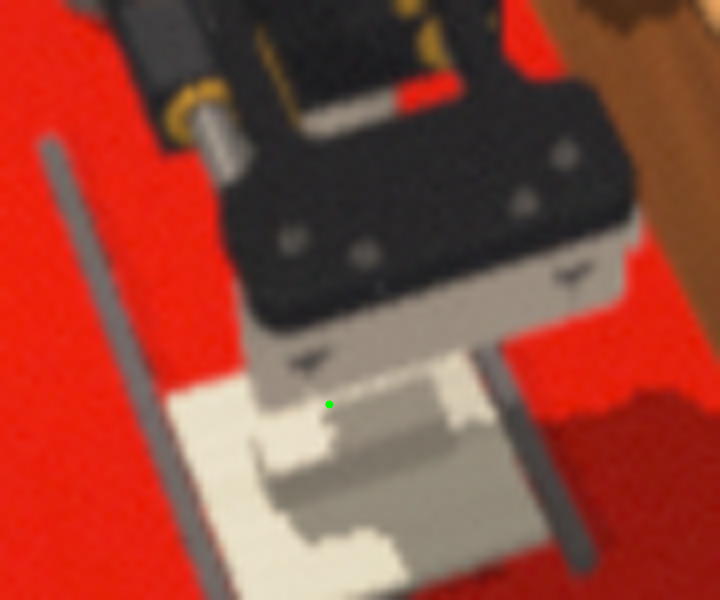

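The ridge is still in place, with its -y face at (265,480)–(450,425), and the tool has passed it without touching. The body's 177 mm span, now along box y, hides the tips. I'll raise the tool and turn it 90° so the side camera can see the fingertips.

Call:
drive_tool([
  {"rx":0,"ry":0,"rz":0,"x":-3,"y":0,"z":0,"gripper":1},
  {"rx":-8.5,"ry":0,"rz":0,"x":-1,"y":0.7,"z":0,"gripper":1},
  {"rx":-8.5,"ry":0,"rz":0,"x":0,"y":0,"z":0,"gripper":1},
  {"rx":-8.5,"ry":0,"rz":0,"x":0,"y":0,"z":0,"gripper":1},
  {"rx":-8.5,"ry":0,"rz":0,"x":0,"y":0,"z":0,"gripper":1},
  {"rx":-8.5,"ry":0,"rz":0,"x":0,"y":0,"z":0,"gripper":1},
  {"rx":-8.5,"ry":0,"rz":0,"x":0,"y":0,"z":0,"gripper":1},
  {"rx":-8.5,"ry":0,"rz":0,"x":0,"y":0,"z":0,"gripper":1},
  {"rx":-8.5,"ry":0,"rz":0,"x":0,"y":0,"z":0,"gripper":1},
  {"rx":-8.5,"ry":0,"rz":0,"x":0,"y":0,"z":0,"gripper":1},
  {"rx":-8.5,"ry":0,"rz":0,"x":0,"y":0,"z":0,"gripper":1},
  {"rx":-5,"ry":0,"rz":0,"x":0,"y":0,"z":0,"gripper":1},
])

```text
time: 5.2
tool_pos: [0.5441, -0.1186, 0.1439]
eef_rot: [0.95, 1.57, -0.485]
ft_force: [0.4, -0.8, 0.9]
width: 0.0007
```

```bash
sed -i 's/k\*EY,0/k*EX,0/g' h.py; python3 - <<'E'
from h import *
go(0,-.04,.13)
s=read_state(); c=optics.camera("side"); u0,v0=240,190;k=5
a=cv2.resize(c["img"][v0:v0+120,u0:u0+160,::-1],None,fx=k,fy=k,interpolation=cv2.INTER_CUBIC)
for p in proj(c,[s["tool_pos"]+[0,0,d] for d in(0,.019,.097)]): cv2.circle(a,tuple(int(x) for x in ((p-[u0,v0]+.5)*k)),4,(0,255,0),-1)
cv2.imwrite("pics/c6.png",a)
E
```

```text
t 5.20 box x,y (mm) -0.2 13.0 z 143.9 F [ 0.4 -0.8  0.9] w 0.0007
 shift now-axes cm [ 1.39 -0.14  5.3 ]  goal-axes cm [1.39 0.02 5.3 ] turn [ 1.69  0.03 -0.05] tooly [0.991 0.136 0.001] q6 -0.51
```

View pics/c6.png

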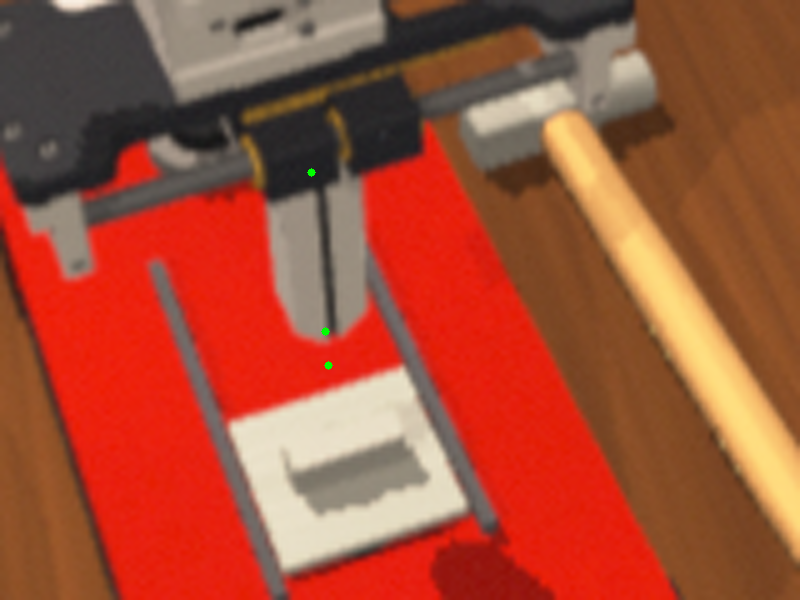

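The tip shows at (325,341), while the reported TCP projects to (328,365). So the real tips are about 14 mm higher than reported, which is why they passed over the ridge. I'll move behind the plate and touch the deck lightly to get the true height offset.

Call:
drive_tool([
  {"rx":1.7,"ry":0,"rz":0,"x":0,"y":0,"z":3.4,"gripper":1},
  {"rx":0,"ry":0,"rz":0,"x":0,"y":0,"z":3.4,"gripper":1},
  {"rx":0,"ry":0,"rz":0,"x":2.0,"y":0,"z":0,"gripper":1},
  {"rx":0,"ry":0,"rz":0,"x":1.0,"y":0,"z":0,"gripper":1},
  {"rx":0,"ry":0,"rz":0,"x":0,"y":0,"z":0,"gripper":1},
])

```text
time: 5.75
tool_pos: [0.5535, -0.1876, 0.1138]
eef_rot: [0.997, 1.568, -0.472]
ft_force: [-0.2, -0.2, -0.3]
width: 0.0007
```

```bash
python3 - <<'E'
from h import *
go(0,-.055,.09)
s=read_state(); print(s["q"])
c=optics.camera("side"); p=proj(c,[s["tool_pos"]])[0]; print("TCP px",p)
hsv=cv2.cvtColor(c["img"],cv2.COLOR_RGB2HSV)
u,v=p.round().astype(int)
for r in range(v-14,v+6): print(r,"".join("R" if hsv[r,x,1]>150 else ("." if hsv[r,x,2]>90 else "k") for x in range(u-16,u+17)))
E
```

```text
t 5.75 box x,y (mm) 1.8 -56.6 z 113.8 F [-0.2 -0.2 -0.3] w 0.0007
 shift now-axes cm [ 2.38 -0.19 -0.16]  goal-axes cm [ 2.38 -0.18 -0.16] turn [-0.28  0.1  -0.16] tooly [0.995 0.101 0.003] q6 -0.58
[-4.74778229e-01  2.83663065e-01  1.58691604e+00  9.19207244e-06
  1.26775830e+00 -5.76349190e-01]
TCP px [321.53726035 306.69028847]
293 ................kk.........RR....
294 ................kk.......RRRRR...
295 ................kk.......RRRRR.kk
296 ................kk.......RRRRRRR.
297 ................kk.......RRRRRRRR
298 ................kk......RRRRRRRRR
299 ................kk.....RRRRRRRRRR
300 .....kkk.........k....RRRRRRRRRRR
301 .....RRRR........k...RRRRRRRRRRRR
302 RRRRRRRRRR.......R..RRRRRRRRRRRRR
303 RRRRRRRRRRRRR...RRRRRRRRRRRRRRRRR
304 RRRRRRRRRRRRRRRRRRRRRRRRRRRRRRRRR
305 RRRRRRRRRRRRRRRRRRRRRRRRRRRRRRRRR
306 RRRRRRRRRRRRRRRRRRRRRRRRRRRRRRRRR
307 RRRRRRRRRRRRRRRRRRRRRRRRRRRRRRRRR
308 RRRRRRRRRRRRRRRRRRRRRRRRRRRRRRRRR
309 RRRRRRRRRRRRRRRRRRRRRRRRRRRRRRRRR
310 RRRRRRRRRRRRRRRRRRRRRRRRRRRRRRRRR
311 RRRRRRRRRRRRRRRRRRRRRRRRRRRRRRRRR
312 RRRRRRRRRRRRRRRRRRRRRRRRRRRRRRRRR
```

Call:
drive_tool([
  {"rx":0,"ry":0,"rz":0,"x":1.0,"y":-0.2,"z":0,"gripper":1},
  {"rx":0,"ry":0,"rz":0,"x":0.5,"y":0,"z":0,"gripper":1},
  {"rx":0,"ry":0,"rz":0,"x":0,"y":0,"z":0,"gripper":1},
])

```text
time: 6.1
tool_pos: [0.5524, -0.1865, 0.0995]
eef_rot: [1.031, 1.565, -0.436]
ft_force: [-0.4, -0.3, 0.1]
width: 0.0004
```

Call:
drive_tool([
  {"rx":0,"ry":0,"rz":0,"x":0.4,"y":0,"z":0,"gripper":1},
])

```text
time: 6.2
tool_pos: [0.553, -0.1864, 0.0961]
eef_rot: [1.029, 1.564, -0.438]
ft_force: [-1.0, -0.7, -0.1]
width: 0.0006
```

Call:
drive_tool([
  {"rx":0,"ry":0,"rz":0,"x":0.3,"y":0,"z":0,"gripper":1},
])

```text
time: 6.3
tool_pos: [0.5531, -0.1863, 0.0929]
eef_rot: [1.034, 1.564, -0.432]
ft_force: [-0.4, -0.0, -0.0]
width: 0.0008
```

Call:
drive_tool([
  {"rx":0,"ry":0,"rz":0,"x":0.3,"y":0,"z":0,"gripper":1},
])

```text
time: 6.4
tool_pos: [0.5533, -0.1863, 0.0899]
eef_rot: [1.032, 1.563, -0.435]
ft_force: [-0.0, -0.3, 0.6]
width: 0.0004
```

Call:
drive_tool([
  {"rx":0,"ry":0,"rz":0,"x":0.3,"y":0,"z":0,"gripper":1},
])

```text
time: 6.5
tool_pos: [0.5534, -0.1863, 0.0868]
eef_rot: [1.026, 1.563, -0.441]
ft_force: [-0.8, -0.1, -0.2]
width: 0.0003
```

Call:
drive_tool([
  {"rx":0,"ry":0,"rz":0,"x":0.2,"y":0,"z":0,"gripper":1},
])

```text
time: 6.6
tool_pos: [0.5534, -0.1862, 0.0845]
eef_rot: [1.029, 1.563, -0.437]
ft_force: [0.6, -0.3, -1.4]
width: 0.0004
```

Call:
drive_tool([
  {"rx":0,"ry":0,"rz":0,"x":0.2,"y":0,"z":0,"gripper":1},
])

```text
time: 6.7
tool_pos: [0.5534, -0.1863, 0.0823]
eef_rot: [1.026, 1.563, -0.441]
ft_force: [0.6, -0.3, -0.1]
width: 0.0007
```

Call:
drive_tool([
  {"rx":0,"ry":0,"rz":0,"x":0.2,"y":0,"z":0,"gripper":1},
])

```text
time: 6.8
tool_pos: [0.5534, -0.1863, 0.0801]
eef_rot: [1.025, 1.563, -0.441]
ft_force: [-0.6, 0.3, 0.2]
width: 0.0003
```

Call:
drive_tool([
  {"rx":0,"ry":0,"rz":0,"x":0.2,"y":0,"z":0,"gripper":1},
])

```text
time: 6.9
tool_pos: [0.5535, -0.1864, 0.078]
eef_rot: [1.031, 1.563, -0.436]
ft_force: [0.1, -0.0, -0.7]
width: 0.0004
```

```bash
python3 - <<'E'
from h import *
go(0,-.055,.09)
s=read_state(); c=optics.camera("side"); p=proj(c,[s["tool_pos"]])[0]; print("TCP px",p)
hsv=cv2.cvtColor(c["img"],cv2.COLOR_RGB2HSV)
u,v=p.round().astype(int)
for r in range(v-16,v+4): print(r,"".join("R" if hsv[r,x,1]>150 else ("." if hsv[r,x,2]>90 else "k") for x in range(u-16,u+17)))
E
```

```text
t 6.90 box x,y (mm) 1.9 -55.4 z 78.0 F [ 0.1 -0.  -0.7] w 0.0004
 shift now-axes cm [-1.21 -0.18 -0.03]  goal-axes cm [-1.2  -0.19 -0.04] turn [-0.14  0.23 -0.38] tooly [0.995 0.104 0.007] q6 -0.58
TCP px [321.7893318  317.19106378]
301 ................kk.......RRRRRRRR
302 .RRRRR..........kk.......RRRRRRRR
303 RRRRRR..........kk.......RRRRRRRR
304 RRRRRR..........kk.......RRRRRRRR
305 RRRRRRR.........kk.......RRRRRRRR
306 RRRRRRR.........kk.......RRRRRRRR
307 RRRRRRRR........kk.......RRRRRRRR
308 RRRRRRRR.........k.......RRRRRRRR
309 RRRRRRRR.........k......RRRRRRRRR
310 RRRRRRRRR........k.....RRRRRRRRRR
311 RRRRRRRRR........k....RRRRRRRRRRR
312 RRRRRRRRRR.......k...RRRRRRRRRRRR
313 RRRRRRRRRR..........RRRRRRRRRRRRR
314 RRRRRRRRRRRRR....RRRRRRRRRRRRRRRR
315 RRRRRRRRRRRRRRRRRRRRRRRRRRRRRRRRR
316 RRRRRRRRRRRRRRRRRRRRRRRRRRRRRRRRR
317 RRRRRRRRRRRRRRRRRRRRRRRRRRRRRRRRR
318 RRRRRRRRRRRRRRRRRRRRRRRRRRRRRRRRR
319 RRRRRRRRRRRRRRRRRRRRRRRRRRRRRRRRR
320 RRRRRRRRRRRRRRRRRRRRRRRRRRRRRRRRR
```

Call:
drive_tool([
  {"rx":0,"ry":0,"rz":0,"x":0.2,"y":0,"z":0,"gripper":1},
])

```text
time: 7.05
tool_pos: [0.5534, -0.1864, 0.0757]
eef_rot: [1.031, 1.563, -0.435]
ft_force: [-0.1, 0.2, -0.8]
width: 0.0003
```

Call:
drive_tool([
  {"rx":0,"ry":0,"rz":0,"x":0.2,"y":0,"z":0,"gripper":1},
])

```text
time: 7.15
tool_pos: [0.5534, -0.1864, 0.0735]
eef_rot: [1.026, 1.563, -0.44]
ft_force: [-0.2, -0.3, -0.0]
width: 0.0004
```

Call:
drive_tool([
  {"rx":0,"ry":0,"rz":0,"x":0.2,"y":0,"z":0,"gripper":1},
])

```text
time: 7.25
tool_pos: [0.5535, -0.1864, 0.0714]
eef_rot: [1.031, 1.563, -0.436]
ft_force: [0.3, 0.6, 0.4]
width: 0.0004
```

Call:
drive_tool([
  {"rx":0,"ry":0,"rz":0,"x":0.2,"y":0,"z":0,"gripper":1},
])

```text
time: 7.35
tool_pos: [0.5535, -0.1864, 0.0692]
eef_rot: [1.023, 1.563, -0.444]
ft_force: [0.6, 0.3, 0.3]
width: 0.0005
```

Call:
drive_tool([
  {"rx":0,"ry":0,"rz":0,"x":0.2,"y":0,"z":0,"gripper":1},
])

```text
time: 7.45
tool_pos: [0.5535, -0.1865, 0.067]
eef_rot: [1.021, 1.563, -0.445]
ft_force: [1.4, -0.0, 0.0]
width: 0.0006
```

```bash
python3 - <<'E'
from h import *
go(0,-.055,.09)
s=read_state(); c=optics.camera("side"); u0,v0=270,240;k=6
a=cv2.resize(c["img"][v0:v0+100,u0:u0+100,::-1],None,fx=k,fy=k,interpolation=cv2.INTER_CUBIC)
for p in proj(c,[s["tool_pos"]]): cv2.circle(a,tuple(int(x) for x in ((p-[u0,v0]+.5)*k)),3,(0,255,0),-1)
cv2.imwrite("pics/c7.png",a)
E
```

```text
t 7.45 box x,y (mm) 1.9 -55.5 z 67.0 F [ 1.4 -0.   0. ] w 0.0006
 shift now-axes cm [-2.3  -0.18 -0.04]  goal-axes cm [-2.3  -0.19 -0.05] turn [-0.14  0.23 -0.38] tooly [0.995 0.104 0.007] q6 -0.58
```

View pics/c7.png

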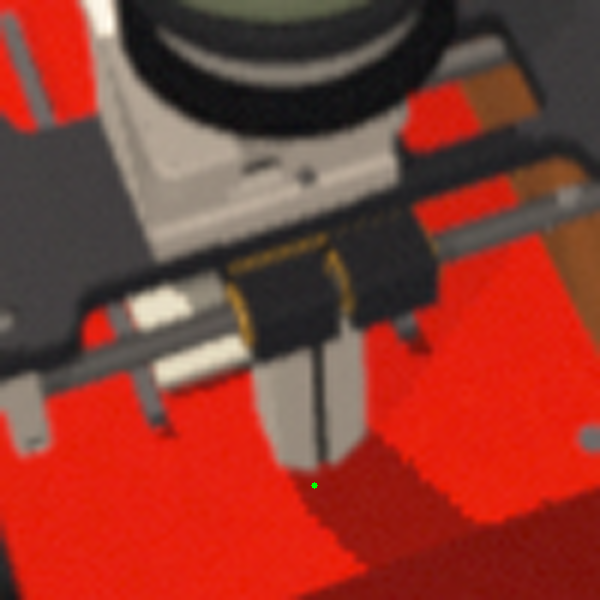

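The picture shows the tip at (312,470), just above its shadow on the deck. It is near contact, so I continue in 2 mm steps.

Call:
drive_tool([
  {"rx":0,"ry":0,"rz":0,"x":0.2,"y":0,"z":0,"gripper":1},
])

```text
time: 7.6
tool_pos: [0.5535, -0.1864, 0.0647]
eef_rot: [1.027, 1.563, -0.44]
ft_force: [0.6, 0.1, 0.0]
width: 0.0005
```

Call:
drive_tool([
  {"rx":0,"ry":0,"rz":0,"x":0.15,"y":0,"z":0,"gripper":1},
])

```text
time: 7.7
tool_pos: [0.5533, -0.1864, 0.0638]
eef_rot: [1.017, 1.564, -0.45]
ft_force: [-4.5, 1.2, 10.9]
width: 0.0008
```

Call:
drive_tool([
  {"rx":0,"ry":0,"rz":0,"x":0.15,"y":0,"z":0,"gripper":1},
])

```text
time: 7.8
tool_pos: [0.5533, -0.1864, 0.0638]
eef_rot: [0.998, 1.564, -0.468]
ft_force: [-3.8, 1.8, 11.8]
width: 0.0006
```

```bash
python3 - <<'E'
from h import *
go(0,-.055,.09)
c=optics.camera("side")
for z in(.09,.095,.1): p=plane(c,[(321.8,318.0)],z)[0]; o=p[:2]-WELL; print("t7.45 tip near edge, if z",z,"box xy",(o@EX*1e3).round(1),(o@EY*1e3).round(1))
E
```

```text
t 7.80 box x,y (mm) 1.7 -55.4 z 63.8 F [-3.8  1.8 11.8] w 0.0006
 shift now-axes cm [-2.62 -0.16 -0.03]  goal-axes cm [-2.62 -0.17 -0.04] turn [-0.14  0.2  -0.31] tooly [0.995 0.104 0.005] q6 -0.58
t7.45 tip near edge, if z 0.09 box xy -0.7 -63.0
t7.45 tip near edge, if z 0.095 box xy -1.5 -65.6
t7.45 tip near edge, if z 0.1 box xy -2.4 -68.2
```

The deck contact came at a reported z of 0.064 (11 N), so true z is about reported + 26 mm. The tip's pixel position agrees with this, and horizontally it matches within about 2 mm. I'll lift 10 mm to push height (true z 0.100) and push again.

Call:
drive_tool([
  {"rx":0,"ry":0.2,"rz":-0.3,"x":-1.0,"y":0,"z":0,"gripper":1},
  {"rx":0,"ry":0,"rz":0,"x":0,"y":0,"z":0,"gripper":1},
  {"rx":0,"ry":0,"rz":0,"x":0,"y":0,"z":-1.5,"gripper":1},
  {"rx":0,"ry":0,"rz":0,"x":0,"y":0,"z":-1.5,"gripper":1},
  {"rx":0,"ry":0,"rz":0,"x":0,"y":0,"z":-1.0,"gripper":1},
])

```text
time: 8.35
tool_pos: [0.5483, -0.1444, 0.0733]
eef_rot: [-2.898, 1.57, 1.917]
ft_force: [-1.2, 0.4, 0.7]
width: 0.0004
```

Call:
drive_tool([
  {"rx":0,"ry":0,"rz":0,"x":0,"y":0,"z":-0.7,"gripper":1},
  {"rx":0,"ry":0,"rz":0,"x":0,"y":0,"z":-0.7,"gripper":1},
  {"rx":0,"ry":0,"rz":0,"x":0,"y":0,"z":-0.7,"gripper":1},
])

```text
time: 8.65
tool_pos: [0.5458, -0.1218, 0.0731]
eef_rot: [-0.182, 1.568, -1.648]
ft_force: [0.4, -2.1, -0.2]
width: 0.0006
```

```bash
python3 - <<'E'
from h import *
go(0.001,.050,.074)
E
```

```text
t 8.65 box x,y (mm) 1.1 9.7 z 73.1 F [ 0.4 -2.1 -0.2] w 0.0006
 shift now-axes cm [-0.1  -0.02 -4.03]  goal-axes cm [-0.09 -0.01 -4.03] turn [-0.08  0.18  0.03] tooly [ 0.994  0.105 -0.001] q6 -0.48
```

Now -2 N is resisting in y, so the shutter is sliding. I carry on to the stop.

Call:
drive_tool([
  {"rx":0,"ry":0,"rz":0,"x":-0.1,"y":0,"z":-1.0,"gripper":1},
  {"rx":0,"ry":0,"rz":0,"x":0,"y":0,"z":-1.0,"gripper":1},
  {"rx":0,"ry":0,"rz":0,"x":0,"y":0,"z":-1.0,"gripper":1},
  {"rx":0,"ry":0,"rz":0,"x":0,"y":0,"z":-0.8,"gripper":1},
])

```text
time: 9.05
tool_pos: [0.5413, -0.0818, 0.0739]
eef_rot: [-0.203, 1.566, -1.669]
ft_force: [-0.3, -2.6, -0.1]
width: 0.0004
```

Call:
drive_tool([
  {"rx":0,"ry":0,"rz":0,"x":0,"y":0,"z":-0.4,"gripper":1},
])

```text
time: 9.15
tool_pos: [0.5408, -0.0775, 0.074]
eef_rot: [-0.14, 1.565, -1.605]
ft_force: [-0.6, -13.2, -2.5]
width: 0.0005
```

Call:
drive_tool([
  {"rx":0,"ry":0,"rz":0,"x":0,"y":0,"z":-0.3,"gripper":1},
])

```text
time: 9.25
tool_pos: [0.5409, -0.0777, 0.0741]
eef_rot: [-0.056, 1.557, -1.519]
ft_force: [0.8, -15.4, -4.0]
width: 0.0007
```

Call:
drive_tool([
  {"rx":0,"ry":0,"rz":0,"x":0,"y":0,"z":-0.3,"gripper":1},
])

```text
time: 9.35
tool_pos: [0.5409, -0.078, 0.0741]
eef_rot: [-0.032, 1.55, -1.494]
ft_force: [-0.0, -11.7, -2.7]
width: 0.0005
```

```bash
python3 - <<'E'
from h import *
go(0.001,.050,.074)
c=optics.camera("side"); hsv=cv2.cvtColor(c["img"],cv2.COLOR_RGB2HSV)
for y in (.06,.09,.101): print(y,proj(c,[np.r_[WELL+y*EY,.095]]))
E
```

```text
t 9.35 box x,y (mm) 0.9 53.7 z 74.1 F [ -0.  -11.7  -2.7] w 0.0005
 shift now-axes cm [0.02 0.01 0.37]  goal-axes cm [0.01 0.01 0.37] turn [0.11 1.2  0.04] tooly [ 0.994  0.108 -0.001] q6 -0.39
0.06 [[298.06399934 258.75285502]]
0.09 [[292.94250356 246.46978207]]
0.101 [[291.1284871  242.11711223]]
```

The shutter hit its end stop at by≈54 (13–15 N), close to the expected 56. I back off, go up over the well, and check.

Call:
drive_tool([
  {"rx":0,"ry":0,"rz":0,"x":0,"y":0,"z":0.8,"gripper":1},
  {"rx":0,"ry":0.9,"rz":0,"x":-3.0,"y":0,"z":0,"gripper":1},
  {"rx":0,"ry":0,"rz":0,"x":-2.0,"y":0,"z":4.5,"gripper":1},
  {"rx":0,"ry":0,"rz":0,"x":0,"y":0,"z":0,"gripper":1},
])

```text
time: 9.8
tool_pos: [0.5452, -0.1278, 0.1239]
eef_rot: [-2.118, 1.566, 2.704]
ft_force: [0.5, -1.0, -0.4]
width: 0.0004
```

```bash
python3 - <<'E'
from h import *
go(0.001,0,.090)
s=read_state(); c=optics.camera("side"); u0,v0=240,190;k=5
a=cv2.resize(c["img"][v0:v0+120,u0:u0+150,::-1],None,fx=k,fy=k,interpolation=cv2.INTER_CUBIC)
for p in proj(c,[s["tool_pos"]+[0,0,.026]]+[np.r_[WELL+x*EX+y*EY,.09] for x in(-.022,.022) for y in(-.028,.028)]): cv2.circle(a,tuple(int(x) for x in ((p-[u0,v0]+.5)*k)),3,(0,255,0),-1)
cv2.imwrite("pics/c8.png",a)
E
```

```text
t 9.80 box x,y (mm) -0.1 3.7 z 123.9 F [ 0.5 -1.  -0.4] w 0.0004
 shift now-axes cm [3.39 0.12 0.38]  goal-axes cm [3.39 0.11 0.37] turn [ 0.18 -0.15  0.24] tooly [ 0.994  0.109 -0.004] q6 -0.49
```

View pics/c8.png

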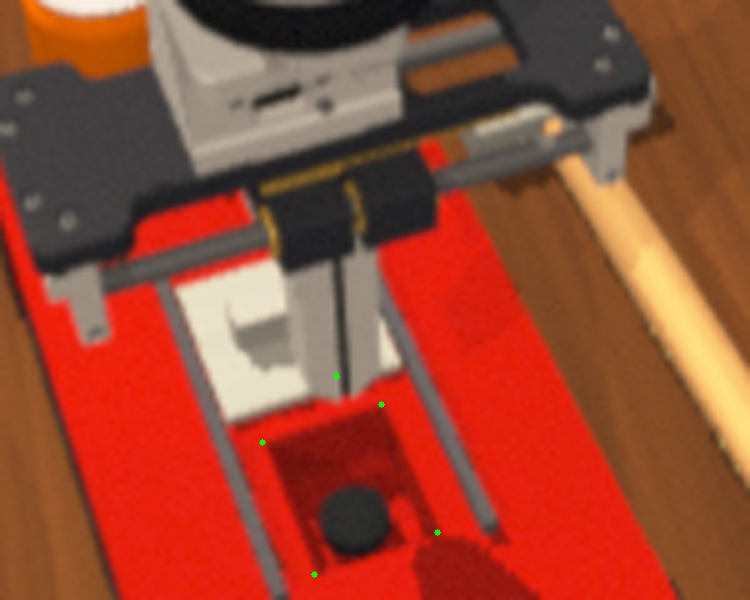

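The shutter is fully open. The well's corners, at (268,442), (385,402) and (322,572), match the projections to about 1 px, and the key shows at (355,520). I line up and go down.

Call:
drive_tool([
  {"rx":0.2,"ry":-0.1,"rz":0.2,"x":0,"y":0.1,"z":0.4,"gripper":1},
  {"rx":0,"ry":0,"rz":0,"x":2.0,"y":0,"z":0,"gripper":1},
  {"rx":0,"ry":0,"rz":0,"x":0,"y":0,"z":0,"gripper":1},
])

```text
time: 10.15
tool_pos: [0.5437, -0.1256, 0.1001]
eef_rot: [-2.614, 1.56, 2.205]
ft_force: [-0.7, -0.3, -0.7]
width: 0.0003
```

```bash
python3 - <<'E'
from h import *
go(0.001,0,.052)
E
```

```text
t 10.15 box x,y (mm) -1.3 6.1 z 100.1 F [-0.7 -0.3 -0.7] w 0.0003
 shift now-axes cm [4.8  0.26 0.65]  goal-axes cm [4.81 0.23 0.61] turn [ 0.04 -0.53  0.31] tooly [ 0.994  0.107 -0.005] q6 -0.49
```

Call:
drive_tool([
  {"rx":0,"ry":-0.5,"rz":0.3,"x":0,"y":0,"z":0,"gripper":1},
  {"rx":0,"ry":0,"rz":0,"x":0,"y":0.2,"z":0.6,"gripper":1},
  {"rx":0,"ry":0,"rz":0,"x":1.2,"y":0,"z":0,"gripper":1},
  {"rx":0,"ry":0,"rz":0,"x":0,"y":0,"z":0,"gripper":1},
])

```text
time: 10.55
tool_pos: [0.5464, -0.1296, 0.0873]
eef_rot: [-2.859, 1.57, 1.963]
ft_force: [0.1, -0.0, 0.2]
width: 0.0003
```

```bash
python3 - <<'E'
from h import *
go(0.001,0,.052)
E
```

```text
t 10.55 box x,y (mm) 0.9 1.8 z 87.3 F [ 0.1 -0.   0.2] w 0.0003
 shift now-axes cm [3.53 0.01 0.18]  goal-axes cm [3.53 0.01 0.18] turn [ 0.18 -0.07  0.02] tooly [ 0.994  0.109 -0.   ] q6 -0.5
```

Aligned: true tip z is about 0.113. I go down into the well.

Call:
drive_tool([
  {"rx":0,"ry":0,"rz":0,"x":1.5,"y":0,"z":0.2,"gripper":1},
  {"rx":0,"ry":0,"rz":0,"x":1.2,"y":0,"z":0,"gripper":1},
  {"rx":0,"ry":0,"rz":0,"x":0.6,"y":0,"z":0,"gripper":1},
  {"rx":0,"ry":0,"rz":0,"x":0,"y":0,"z":0,"gripper":1},
])

```text
time: 10.95
tool_pos: [0.5464, -0.1318, 0.0509]
eef_rot: [-2.593, 1.569, 2.229]
ft_force: [-0.2, -0.2, -0.3]
width: 0.0006
```

```bash
python3 - <<'E'
from h import *
go(0.001,0,.040)
E
```

```text
t 10.95 box x,y (mm) 0.6 -0.3 z 50.9 F [-0.2 -0.2 -0.3] w 0.0006
 shift now-axes cm [ 1.09  0.04 -0.03]  goal-axes cm [ 1.09  0.04 -0.03] turn [ 0.15 -0.09  0.06] tooly [ 0.994  0.109 -0.001] q6 -0.5
```

Call:
drive_tool([
  {"rx":0,"ry":0,"rz":0,"x":0.5,"y":0,"z":0,"gripper":1},
])

```text
time: 11.05
tool_pos: [0.5468, -0.1319, 0.046]
eef_rot: [-2.975, 1.57, 1.847]
ft_force: [0.5, 0.3, -0.3]
width: 0.0002
```

Call:
drive_tool([
  {"rx":0,"ry":0,"rz":0,"x":0.3,"y":0,"z":0,"gripper":1},
])

```text
time: 11.15
tool_pos: [0.5467, -0.1319, 0.0428]
eef_rot: [-2.706, 1.569, 2.116]
ft_force: [-1.9, 1.1, 3.4]
width: 0.0005
```

Call:
drive_tool([
  {"rx":0,"ry":0,"rz":0,"x":0.2,"y":0,"z":0,"gripper":1},
])

```text
time: 11.25
tool_pos: [0.5466, -0.1319, 0.0411]
eef_rot: [-2.626, 1.569, 2.196]
ft_force: [-1.9, -0.1, 4.0]
width: 0.0004
```

Call:
drive_tool([
  {"rx":0,"ry":0,"rz":0,"x":0.2,"y":0,"z":0,"gripper":1},
])

```text
time: 11.35
tool_pos: [0.5467, -0.1319, 0.0397]
eef_rot: [-2.562, 1.569, 2.26]
ft_force: [-4.7, 1.5, 14.1]
width: 0.0006
```

Call:
drive_tool([
  {"rx":0,"ry":0,"rz":0,"x":0.2,"y":0,"z":0,"gripper":1},
])

```text
time: 11.45
tool_pos: [0.5467, -0.1319, 0.0396]
eef_rot: [-2.342, 1.569, 2.48]
ft_force: [-7.6, 2.3, 17.5]
width: 0.0004
```

The force ramped from 2 to 4 N and then rose sharply at true z 0.066, so the key is home. I hold, then lift out and go over to the ridge's +y side.

Call:
drive_tool([
  {"rx":0,"ry":0,"rz":0,"x":0,"y":0,"z":0,"gripper":1},
  {"rx":0,"ry":0,"rz":0,"x":0.1,"y":0,"z":0,"gripper":1},
  {"rx":0,"ry":0,"rz":0,"x":-1.5,"y":0,"z":0,"gripper":1},
  {"rx":0,"ry":0,"rz":0,"x":-3.0,"y":0,"z":0,"gripper":1},
  {"rx":0,"ry":0,"rz":0,"x":-3.0,"y":0,"z":0,"gripper":1},
  {"rx":0,"ry":0,"rz":0,"x":-1.0,"y":0,"z":0,"gripper":1},
  {"rx":0,"ry":0,"rz":0,"x":0,"y":0,"z":0,"gripper":1},
])

```text
time: 12.15
tool_pos: [0.5474, -0.1321, 0.1259]
eef_rot: [2.64, 1.57, 1.178]
ft_force: [-0.3, -0.6, -0.1]
width: -0.0001
```

```bash
python3 - <<'E'
from h import *
go(0.001,.098,.120)
E
```

```text
t 12.15 box x,y (mm) 1.7 -0.8 z 125.9 F [-0.3 -0.6 -0.1] w -0.0001
 shift now-axes cm [ 0.59 -0.03 -9.88]  goal-axes cm [ 0.59 -0.07 -9.88] turn [ 0.18 -0.03 -0.02] tooly [0.994 0.109 0.   ] q6 -0.5
```

Call:
drive_tool([
  {"rx":0,"ry":0,"rz":0,"x":0,"y":0,"z":-3.5,"gripper":1},
  {"rx":0,"ry":0,"rz":0,"x":0,"y":0,"z":-3.5,"gripper":1},
  {"rx":0,"ry":0,"rz":0,"x":0,"y":0,"z":-3.2,"gripper":1},
  {"rx":0,"ry":0,"rz":0,"x":0,"y":0,"z":0,"gripper":1},
])

```text
time: 12.55
tool_pos: [0.5339, -0.0287, 0.1199]
eef_rot: [-2.04, 1.566, 2.778]
ft_force: [0.4, -1.0, -0.5]
width: 0.0005
```

```bash
python3 - <<'E'
from h import *
go(0.001,.102,.090)
s=read_state(); c=optics.camera("top"); p=proj(c,[s["tool_pos"]+[0,0,.026]])[0]
c=optics.camera("side"); u0,v0=215,160;k=5
a=cv2.resize(c["img"][v0:v0+120,u0:u0+150,::-1],None,fx=k,fy=k,interpolation=cv2.INTER_CUBIC)
for p in proj(c,[s["tool_pos"]+[0,0,.026]]): cv2.circle(a,tuple(int(x) for x in ((p-[u0,v0]+.5)*k)),3,(0,255,0),-1)
cv2.imwrite("pics/c9.png",a)
E
```

```text
t 12.55 box x,y (mm) -0.8 103.5 z 119.9 F [ 0.4 -1.  -0.5] w 0.0005
 shift now-axes cm [2.98 0.19 0.15]  goal-axes cm [2.99 0.18 0.15] turn [-0.06 -0.13  0.25] tooly [ 0.994  0.105 -0.004] q6 -0.32
```

View pics/c9.png

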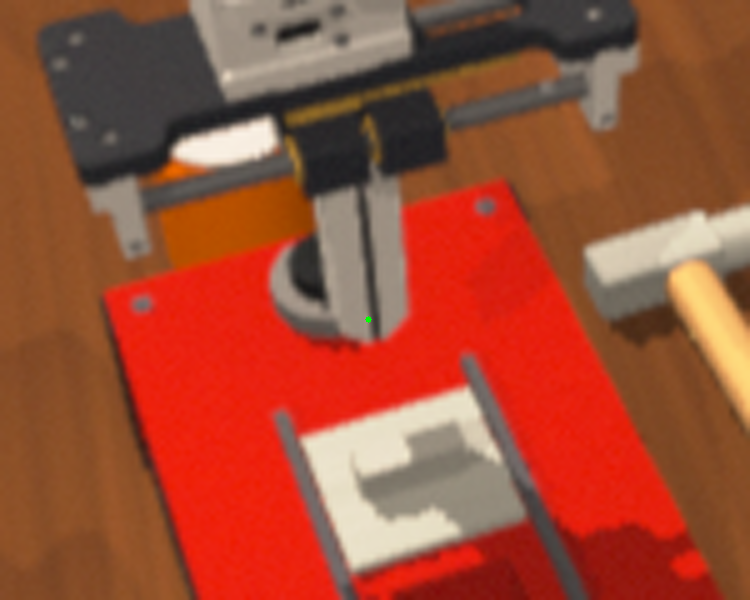

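The picture shows the tip at (370,335), on the button side of the ridge and high above the deck. The plate is open and the button, tin and hammer are undisturbed. I lower beside the ridge, in front of the button.

Call:
drive_tool([
  {"rx":0,"ry":-0.1,"rz":0.2,"x":0,"y":0.1,"z":0.1,"gripper":1},
  {"rx":0,"ry":0,"rz":0,"x":1.5,"y":0,"z":0,"gripper":1},
  {"rx":0,"ry":0,"rz":0,"x":0,"y":0,"z":0,"gripper":1},
])

```text
time: 12.95
tool_pos: [0.536, -0.0358, 0.1034]
eef_rot: [-0.395, 1.568, -1.865]
ft_force: [0.5, -0.6, -0.9]
width: 0.0006
```

```bash
python3 - <<'E'
from h import *
go(0.001,.102,.074)
E
```

```text
t 12.95 box x,y (mm) 0.5 96.1 z 103.4 F [ 0.5 -0.6 -0.9] w 0.0006
 shift now-axes cm [ 2.94  0.05 -0.59]  goal-axes cm [ 2.94  0.05 -0.59] turn [-0.36  0.15  0.07] tooly [ 0.995  0.1   -0.001] q6 -0.33
```

Call:
drive_tool([
  {"rx":-0.3,"ry":0,"rz":0,"x":0,"y":0,"z":-0.5,"gripper":1},
  {"rx":0,"ry":0,"rz":0,"x":1.5,"y":0,"z":0,"gripper":1},
  {"rx":0,"ry":0,"rz":0,"x":1.0,"y":0,"z":0,"gripper":1},
  {"rx":0,"ry":0,"rz":0,"x":0,"y":0,"z":0,"gripper":1},
])

```text
time: 13.35
tool_pos: [0.5374, -0.0334, 0.0792]
eef_rot: [0.465, 1.566, -1.004]
ft_force: [0.3, 0.0, -0.1]
width: 0.0006
```

```bash
python3 - <<'E'
from h import *
go(0.001,.020,.074)
E
```

```text
t 13.35 box x,y (mm) 2.2 98.4 z 79.2 F [ 0.3  0.  -0.1] w 0.0006
 shift now-axes cm [ 0.55 -0.08  7.84]  goal-axes cm [ 0.52 -0.12  7.84] turn [-0.26  0.22 -0.11] tooly [0.995 0.102 0.002] q6 -0.32
```

Call:
drive_tool([
  {"rx":0,"ry":0,"rz":0,"x":0.5,"y":0,"z":0,"gripper":1},
  {"rx":0,"ry":0,"rz":0,"x":0,"y":-0.1,"z":0.8,"gripper":1},
  {"rx":0,"ry":0,"rz":0,"x":0,"y":0,"z":0.8,"gripper":1},
  {"rx":0,"ry":0,"rz":0,"x":0,"y":0,"z":0.8,"gripper":1},
])

```text
time: 13.75
tool_pos: [0.5397, -0.0574, 0.0752]
eef_rot: [1.083, 1.567, -0.385]
ft_force: [-0.3, 2.5, -2.4]
width: 0.0004
```

```bash
python3 - <<'E'
from h import *
go(0.001,.020,.074)
E
```

```text
t 13.75 box x,y (mm) 1.9 74.3 z 75.2 F [-0.3  2.5 -2.4] w 0.0004
 shift now-axes cm [ 0.13 -0.08  5.43]  goal-axes cm [ 0.12 -0.09  5.43] turn [-0.19  0.11 -0.21] tooly [0.995 0.103 0.004] q6 -0.37
```

It is pushing with +2.5 N, so I carry on to 20 mm and then go in small steps to the stop.

Call:
drive_tool([
  {"rx":0,"ry":0,"rz":0,"x":0.1,"y":0,"z":1.1,"gripper":1},
  {"rx":0,"ry":0,"rz":0,"x":0,"y":-0.1,"z":1.1,"gripper":1},
  {"rx":0,"ry":0,"rz":0,"x":0,"y":0,"z":1.1,"gripper":1},
  {"rx":0,"ry":0,"rz":0,"x":0,"y":0,"z":1.1,"gripper":1},
  {"rx":0,"ry":0,"rz":0,"x":0,"y":0,"z":0.8,"gripper":1},
])

```text
time: 14.25
tool_pos: [0.5454, -0.1134, 0.0749]
eef_rot: [1.547, 1.564, 0.078]
ft_force: [0.7, 3.6, -0.2]
width: 0.0005
```

Call:
drive_tool([
  {"rx":0,"ry":0,"rz":0,"x":0,"y":0,"z":0.4,"gripper":1},
])

```text
time: 14.35
tool_pos: [0.5457, -0.1163, 0.0749]
eef_rot: [2.191, 1.563, 0.72]
ft_force: [0.9, 14.5, 3.9]
width: 0.0004
```

Call:
drive_tool([
  {"rx":0,"ry":0,"rz":0,"x":0,"y":0,"z":0.3,"gripper":1},
])

```text
time: 14.45
tool_pos: [0.5457, -0.1161, 0.075]
eef_rot: [2.686, 1.557, 1.213]
ft_force: [-0.8, 14.4, 4.6]
width: 0.0008
```

Call:
drive_tool([
  {"rx":0,"ry":0,"rz":0,"x":0,"y":0,"z":0.3,"gripper":1},
])

```text
time: 14.55
tool_pos: [0.5457, -0.1158, 0.075]
eef_rot: [2.857, 1.55, 1.384]
ft_force: [0.2, 11.1, 3.3]
width: 0.0006
```

```bash
python3 - <<'E'
from h import *
go(0.001,.015,.074)
E
```

```text
t 14.55 box x,y (mm) 1.6 15.6 z 75.0 F [ 0.2 11.1  3.3] w 0.0006
 shift now-axes cm [ 0.1  -0.06  0.06]  goal-axes cm [ 0.1  -0.06  0.06] turn [-0.49 -1.12 -0.33] tooly [0.995 0.098 0.006] q6 -0.48
```

It hits the stop at by≈15.6, consistent with 70 mm of travel. I back off +y, lift, and swing back over clear space.

Call:
drive_tool([
  {"rx":0,"ry":0,"rz":0,"x":0,"y":0,"z":-1.2,"gripper":1},
  {"rx":0,"ry":0,"rz":0,"x":-4,"y":0,"z":0,"gripper":1},
  {"rx":0,"ry":0,"rz":0,"x":-4,"y":0,"z":0,"gripper":1},
  {"rx":0,"ry":0,"rz":0,"x":-4,"y":0,"z":0,"gripper":1},
  {"rx":0,"ry":0,"rz":0,"x":0,"y":-4,"z":3,"gripper":1},
  {"rx":0,"ry":0,"rz":0,"x":0,"y":-4,"z":3,"gripper":1},
  {"rx":0,"ry":0,"rz":0,"x":0,"y":-3,"z":4,"gripper":1},
  {"rx":0,"ry":0,"rz":0,"x":0,"y":-3,"z":4,"gripper":1},
  {"rx":0,"ry":0,"rz":0,"x":0,"y":-2,"z":4,"gripper":1},
  {"rx":0,"ry":0,"rz":0,"x":0,"y":-2,"z":4,"gripper":1},
  {"rx":0,"ry":0,"rz":0,"x":0,"y":-2,"z":4,"gripper":1},
  {"rx":0,"ry":0,"rz":0,"x":0,"y":0,"z":0,"gripper":1},
  {"rx":0,"ry":0,"rz":0,"x":0,"y":0,"z":0,"gripper":1},
])

```text
time: 15.85
tool_pos: [0.3632, -0.3995, 0.2019]
eef_rot: [-0.399, 1.56, -1.868]
ft_force: [-0.4, 1.2, 0.1]
width: 0.0002
```

```bash
python3 - <<'E'
from h import *
go(0,0,.2)
for n,sh,bt,bx in(("top",(404,230),(325,234),(370,260)),("side",(308,283),(281,214),(290,250))):
    c=optics.camera(n); im=c["img"].astype(int); hsv=cv2.cvtColor(c["img"],cv2.COLOR_RGB2HSV); r,g,b=im[...,0],im[...,1],im[...,2]
    red,ce,a=blob((r>110)&(g<60)&(b<60),bx); print(n,"red",ce,a,rect(c,red,.09))
    m,ce,a=blob((hsv[...,1]<60)&(hsv[...,2]>150),sh); print("plate",ce,a,rect(c,m,.095))
    m,ce,a=blob((hsv[...,2]<70)&(hsv[...,1]<130),bt); print("btn",ce,a,rect(c,m,.112))
    cv2.imwrite(f"pics/{n}9.png",c["img"][:,:,::-1])
t=cv2.imread("pics/top9.png"); s=cv2.imread("pics/side9.png")
cv2.imwrite("pics/end.png",np.hstack([cv2.resize(t[120:320,220:520],(400,267)),cv2.resize(s[150:400,180:480],(400,267*5//4))[:267]]))
E
```

```text
t 15.85 box x,y (mm) -209.9 -247.1 z 201.9 F [-0.4  1.2  0.1] w 0.0002
 shift now-axes cm [ -0.13  20.87 -24.81]  goal-axes cm [  0.19  20.99 -24.71] turn [-0.28  0.55  0.23] tooly [ 0.995  0.101 -0.004] q6 -1.09
top red [378.78548962 232.52715454] 9538 ((539.7760620117188, -76.31320190429688), (176.9095458984375, 304.901611328125), 5.816940784454346)
plate [405.74842767 229.31027254] 954 ((546.1646118164062, -130.93142700195312), (75.39241790771484, 61.540283203125), 5.880117893218994)
btn [325.23741007 234.09352518] 139 ((527.7608642578125, 36.84266662597656), (24.718624114990234, 26.573078155517578), 2.039724826812744)
side red [306.25204696 285.38166229] 12946 ((541.7188110351562, -95.05061340332031), (174.16769409179688, 337.0390319824219), 6.022410869598389)
plate [309.34953464 285.95553257] 967 ((547.2200927734375, -132.6968231201172), (67.04695129394531, 60.719139099121094), 6.744493007659912)
btn [280.65882353 213.05882353] 170 ((528.1641845703125, 31.22995376586914), (31.39225196838379, 29.723554611206055), 74.43684387207031)
```

View pics/end.png

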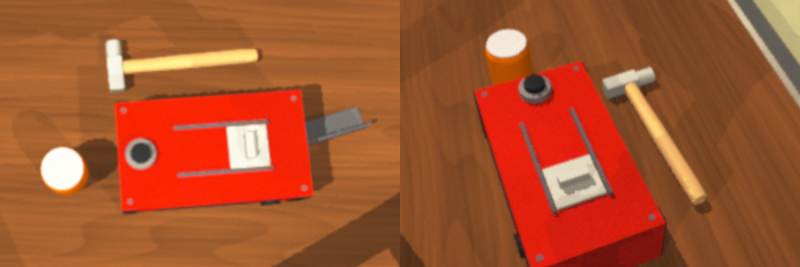

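The final picture shows the arm clear and the shutter closed. The plate moved about 5.5 mm toward the well from its ajar start and now sits at y ≈ -0.131, over the well. The box, button and bystanders look unmoved.

```bash
python3 -c "
from plant import close_job
print(close_job())"
```

```text
the job is handed in; nothing more can be done
None
```

The job is handed in after about 16 s of robot time. I pushed the shutter open to its stop, pressed the reset key home and released it, pushed the shutter closed to its stop, and moved the arm clear. No verdict was reported.

**Last checks:**
- **Shutter:** it met both end stops at 11–15 N. In the final pictures the plate's centre is at y ≈ -0.131 (top) and -0.133 (side), over the well's estimated -0.1315.
- **Reset key:** the force ramped at 3–4 N and then rose sharply to 14–17 N with the tip about 24 mm below the deck. That is the depth for fully home. I didn't see it spring back: the shutter now covers it, and I only lifted off it.
- **Box:** it shifted less than 1 mm and turned about 0.1° in both views.
- **Stop button, tin, hammer and angle iron:** the button's position is unchanged to within about 1 mm, and it looks up. The tin and hammer look unmoved in both views; the angle iron shows only in the top one.

**What disagreed:**
- **Tool height:** the reported z was about 26 mm lower than the real fingertips, so my first push passed over the ridge without touching it. I found this from the pictures, measured it with one light touch on the deck (about 12 N), and corrected for it.
- **Plate width:** in the last top view the plate measured 75 mm wide instead of 66, probably because the mask picked up a bit of rail. The side view gave 67 mm.

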